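Fill the chew post, then lift the sagging bolt and hold the pet pen's gate ajar

ROBOT

A 7-joint arm with a two-finger parallel gripper is mounted at the origin on the work surface. World frame = base frame: x ahead of the robot, y to its left, z up, the work surface at z = 0. Lengths are in m, angles in rad, forces in N, time in s.
With the tool pointing down it reaches from about 0.425 to 0.825 m from the base axis. Payload 3.6 kg.
Tool frame: the origin (TCP) lies on the centre line of the jaws, within the pads' length; the fingertips stand 14 mm ahead of it and the grasp point (between the pads) lies 5 mm behind it (bot.nose_length is the distance from the TCP to the fingertips, in m); z points along the fingers, y is the line along which they close (so a half turn about z gives the same grasp; the last joint's range is limited). The gripper opens to 85 mm and grips with 20 to 120 N. Pads are 22 mm wide; open, the fingers measure 114 mm over their backs; the gripper's body (76 mm by 85 mm) begins 54 mm behind the grasp point. The pads swing forward as they close: fully open they stand 13 mm farther back than shut.
Start: joints at [1.141, 0.615, -0.013, 1.423, 0.008, 1.103, -0.04], TCP at [0.255, -0.598, 0.245] pointing down, gripper open.
Joint ranges: [-3.12, 3.12], [-0.3, 2.06], [-1.34, 1.32], [0.26, 2.42], [-1.36, 4.5], [0.01, 1.98], [-2.84, 2.84]. Speed limits (rad/s): [2.79, 2.79, 3.14, 3.14, 3.14, 3.14, 3.14].

INTERFACE

Orientations are given as a unit quaternion [x, y, z, w].
In Python, from plant import bot, viewer gives the robot as it stands.
- The arm moves only by the tool arm_command, never from a script. Its argument "plan" is a list of rows, each a list of 2 entries, a list of its own where there are three numbers: the shift along the tool's x, y, z in cm, then the turn, a rotation vector about the tool's x, y, z in rad. A call has 1 to 12 rows; each row is the pose to reach, as a shift and turn from the pose commanded when the call began, along the tool's axes at that moment; what a row does not reach only later rows make up. A row lasts 1/8 s, in which the tool goes at most 62.5 mm and 10.7 degrees, less where a joint would pass 70% of its speed; a pose out of reach is approached as far as the arm can. A call with a gripper value outside its range is refused whole. "fingers" is the opening, from 0 (shut) to 1 (fully open), set as the call begins (left out, the last holds). The fingers move at their own pace and stop on an object; the grip force is fixed at half the most. Time passes only in rows, so rows that repeat a pose let the fingers close. It gives the time, the measured TCP pose, the force, the opening and the grip force at its end, in the units of the state.
- bot.get_state(): the state, without advancing time (a new reading comes with each control period).
- viewer.snapshot(name): name is "scene" or "top"; returns the picture (480x640x3 uint8, red, green, blue); there is no depth.
- viewer.camera_info(name): a dict with "intrinsics" (3x3 intrinsics, pixels), "xyz" and "attitude" of the camera in the world. Camera axes: x right, y down, z forward; pixel columns grow to the right and rows downward; lengths in m; the calibration is good to about 2 mm. A picture is of the moment at which its call begins. camera_info takes no time and is no camera call.
- bot.close_job(): hands the job in; it is judged then, once.
The state is a dict: "t": time; "joints": joint angles; "dq": joint speeds; "tau": joint torques, N m; "eef_pos": TCP position; "tcp_rot": TCP orientation; "contact_force": force on the tool from outside, world axes, zero at the start; "moment": the same for the moment, N m; "gripper_width": opening from 0.0 (shut) to 1.0 (fully open); "gripper_force": force on a finger pad.
Only numpy, scipy, OpenCV 4.12 (cv2) and the standard library are available. Lean on these libraries where they do the work, as an engineer would, in place of code of your own. Each camera call takes 0.05 s, during which the arm holds its last target. There are 200 camera calls.

TASK

Feeding time at the small pet pen on the table: thread the two wooden chew rings onto the feeding post, the wide one first and fully home on its base, then the narrow one fully down on top of it. Then open the pen: its barrel bolt sags so that the nose hooks behind the bent-up lip of the keeper, so lift the bolt by its knob while you draw it back clear of the keeper, and pull the gate about 8 cm ajar towards you. The gate is sprung shut, so finish while still holding it ajar with the fingers, by the knob or the gate itself, and leave the mug, the remote control and the book where they are.

Things in the scene. Friction and masses are not known exactly. Their poses are not given: they have to be found in the camera images.
- ring_wide: loose plain wooden ring, 60 mm outside diameter, 17 mm hole, 20 mm high, lying flat on the table; origin at the centre of its underside
- ring_narrow: loose plain wooden ring, 40 mm outside diameter, 17 mm hole, 20 mm high, lying flat on the table; origin at the centre of its underside
- post_foot (a point): foot of the feeding post: on the post's axis at the top face of its round wooden base (base 70 mm diameter, 12 mm thick, fixed to the table). The upright steel post is 12 mm in diameter and 55 mm high above this point, its top 7 mm tapered to 6 mm
- pen: slatted, open-topped wooden pen, fixed, 135 mm high at most with all in it; origin on the table at the middle of its front; x axis points into the pen (away from the robot), y axis left along the front. Gate hinge at pen y +110 mm, gate free edge at y -92 mm; the post at y -115 mm carries the keeper
- gate: the slatted wooden gate leaf with its bolt: 202 mm wide, 16 mm thick, from 12 to 128 mm above the table; origin on the hinge axis at table height; its y axis points from the free edge to the hinge, its x axis into the pen
- gate_hinge (a point): point on the vertical hinge axis, 128 mm above the table
- gate_edge (a point): upper corner of the gate's free edge, 202 mm from the hinge axis, 128 mm above the table
- swing (a joint): angle of the gate in rad: 0 closed; grows as the free edge swings towards the robot (clockwise from above), to 1.2. A spring always closes it: about 0.2 Nm when closed, 0.36 Nm at 0.4 rad. At 0.4 rad the free edge stands 80 mm open. While the bolt is in the keeper it gives only about 0.03 rad
- draw (a joint): how far the bolt is drawn back, in m, along the gate's y axis towards the hinge; 0 is fully shot, starts at 0 to 0.006, stop at 0.045. Rubs with about 1.5 N and stays where left. Unlifted, the nose strikes the lip at about 0.011; the nose is out of the keeper and the gate free from 0.030 on
- lift (a joint): how far the bolt is raised in its over-tall staples, in m: 0 sagging (its start), stop at 0.016. What is lifted weighs 0.14 kg and drops back when let go. The nose clears the lip from about 0.007 up
- bolt_knob (a point): centre of the flat top of the bolt's knob: an upright steel cylinder 18 mm in diameter and 36 mm high (140 to 176 mm above the table as it sags) on an 8 mm stalk, above everything near it, 26 mm in front of the gate's middle plane. It moves with bolt and gate; 165 mm from the hinge along the gate, less the draw
- bolt_nose (a point): middle of the underside of the bolt's square nose, which hangs 12 mm below the bolt's axis (axis 100 mm above the table when sagging); nose 14 mm by 10 mm, rod 10 mm diameter
- keeper_lip (a point): middle of the top edge of the keeper's bent-up lip, 4 mm thick, fixed, 94.5 mm above the table; the sagging nose hangs 6.5 mm lower, behind it. A steel guard 11 mm in front of the bolt axis stops the gate while the nose is in
- mug: bystander: loose green mug, 76 mm diameter, 85 mm high; origin at the centre of its underside
- remote: bystander: loose white remote control, 45 by 150 by 16 mm, long along its y axis; origin at the centre of its underside
- book: bystander: loose closed book, 134 by 196 by 32 mm; origin at the centre of its underside
There are look-alikes about, which are no part of the job. What is shaped like the ring_wide but blue or red is not meant.

How it is judged:
By the outcome, as a careful person would: the job done as asked, in the order asked, and still so for the second after the job is handed in, while the arm keeps its last pose, push and grip.
It also fails if it takes over 66 s, if anything falls off the work surface, if the arm or the gripper's body presses on something with over 40 N, if the wrist force passes 120 N, or if a joint passes its speed limit or range.

## Working session

There is one attempt and no reset: what is moved stays moved. The work goes in short steps, Python scripts to look and compute and a tool call to move; the robot and the scene stay as the last step left them, time stands still between calls to the robot, and variables do not carry over. Pictures are saved under pics/ and viewed, at most 10 in all, crops included, and the job is handed in when it is done.

Besides the shell and the picture viewer there is one more tool, called after "Call:" in YAML: its name, and indented under it one key for each argument. arm_command: Moves the arm, as the interface text tells. Its arguments: {"type":"object","properties":{"plan":{"type":"array"},"fingers":{"type":"number"}},"required":["plan"]}

```bash
ls; mkdir -p pics
python3 - <<'E'
from plant import bot, viewer
import cv2
for n in("scene","top"):
    im=viewer.snapshot(n); cv2.imwrite(f"pics/{n}0.png",im[:,:,::-1]); print(n,viewer.camera_info(n))
print(bot.get_state(),bot.nose_length)
E
```

```text
pics
scene {'intrinsics': array([[458.30512132,   0.        , 322.4892463 ],
       [  0.        , 458.30512132, 235.12824084],
       [  0.        ,   0.        ,   1.        ]]), 'xyz': array([ 1.03952842, -0.71285801,  0.8298057 ]), 'attitude': array([ 0.85605518,  0.27750753, -0.1278346 , -0.41691417])}
top {'intrinsics': array([[446.48900812,   0.        , 319.47620447],
       [  0.        , 446.48900812, 243.48392747],
       [  0.        ,   0.        ,   1.        ]]), 'xyz': array([0.36413876, 0.01601058, 1.13969299]), 'attitude': array([ 0.71447782, -0.69497387,  0.05997195, -0.05418614])}
{'t': 0.1, 'joints': array([ 1.14151198,  0.61583672, -0.01263248,  1.42476856,  0.00809411,
        1.10339244, -0.04038857]), 'dq': array([-8.68165425e-04,  6.08648207e-05,  1.20905154e-03, -3.09542479e-03,
       -2.38904967e-04, -2.89093320e-04,  9.88566747e-04]), 'tau': array([ 1.38356190e-03, -4.70382822e+01,  2.60169413e-01, -1.71570808e+01,
        1.00555649e-02,  5.89466814e-03, -1.12752069e-06]), 'eef_pos': array([ 0.25454722, -0.59736178,  0.24423476]), 'tcp_rot': array([ 9.79779614e-01,  2.00076289e-01, -2.43211493e-04, -1.15224703e-03]), 'contact_force': array([-0.47103213,  0.01006114,  0.16717309]), 'moment': array([-0.0198731 ,  0.06012347, -0.01173154]), 'gripper_force': 0.0, 'gripper_width': 0.9985859622942679} 0.014
```

View pics/top0.png

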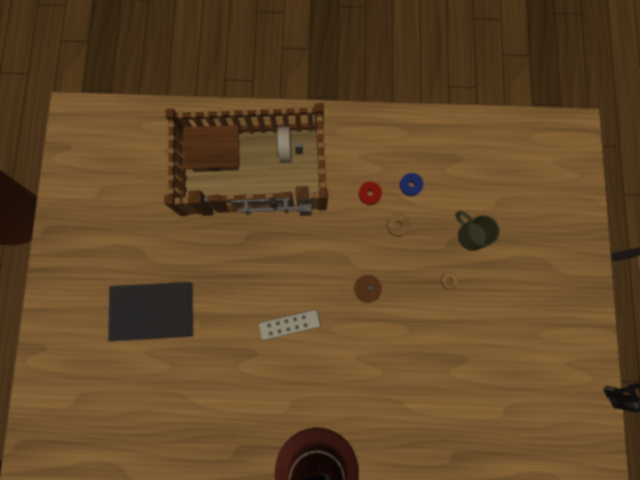

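View pics/scene0.png

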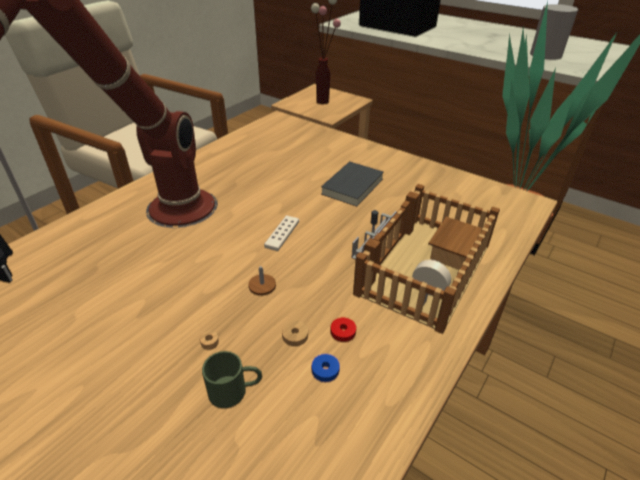

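The top view shows the wood wide ring at (398,225), wood narrow ring at (450,281), post at (368,289), knob around (274,203) and keeper at about (305,207). Candidates for ring_wide are wood (398,225), red (370,193) and blue (411,184); I choose the wood one. I'll check that in a crop.

```bash
cat > h.py <<'E'
import numpy as np, cv2
from scipy.spatial.transform import Rotation as R
from scipy.optimize import least_squares
from plant import bot, viewer
C={n:viewer.camera_info(n) for n in("scene","top")}
def proj(n,P):
    c=C[n]; p=(np.atleast_2d(P)-c["xyz"])@R.from_quat(c["attitude"]).as_matrix()
    q=p@c["intrinsics"].T; return q[:,:2]/q[:,2:]
def ray(n,uv):
    c=C[n]; d=np.linalg.inv(c["intrinsics"])@[*uv,1.]; return c["xyz"],R.from_quat(c["attitude"]).as_matrix()@d
def plane(n,uv,z):
    o,d=ray(n,uv); return (o+d*(z-o[2])/d[2])
def tri(a,b):  # {cam:uv}
    f=lambda P:np.r_[proj("scene",P)[0]-a,proj("top",P)[0]-b]
    s=least_squares(f,[.5,0,.1]); return s.x,s.fun
def snap(n,name,box,k):
    im=viewer.snapshot(n)[:,:,::-1]; x,y,w,h=box
    c=cv2.resize(im[y:y+h,x:x+w],None,fx=k,fy=k,interpolation=cv2.INTER_CUBIC); return c
def tool(dw,q=None):  # world shift (m) -> tool shift cm
    q=bot.get_state()["tcp_rot"] if q is None else q
    return np.round(R.from_quat(q).inv().apply(dw)*100,2)
E
python3 - <<'E'
from h import *
for n,uv in(("wide",(398,225)),("narrow",(450,281)),("post",(368,289))): print(n,plane("top",uv,.02))
print(plane("scene",(295,333),.02),plane("scene",(209,340),.02),plane("scene",(262,284),.012))
a=snap("top","",(350,165,120,150),4); b=snap("scene","",(190,250,160,100),2)
t=np.zeros((600,800,3),np.uint8); t[:600,:480]=a; t[:200,480:800]=b
g=snap("top","",(160,170,160,60),2); t[220:340,480:800]=g
g=snap("scene","",(330,180,106,80),3); t[350:590,480:798]=g
cv2.imwrite("pics/c1.png",t)
E
```

```text
wide [ 0.60053281 -0.190613    0.02      ]
narrow [ 0.46063599 -0.32133809  0.02      ]
post [ 0.43492029 -0.11518849  0.02      ]
[ 0.60756491 -0.19745201  0.02      ] [ 0.46693401 -0.32451499  0.02      ] [ 0.43830633 -0.11786553  0.012     ]
```

View pics/c1.png

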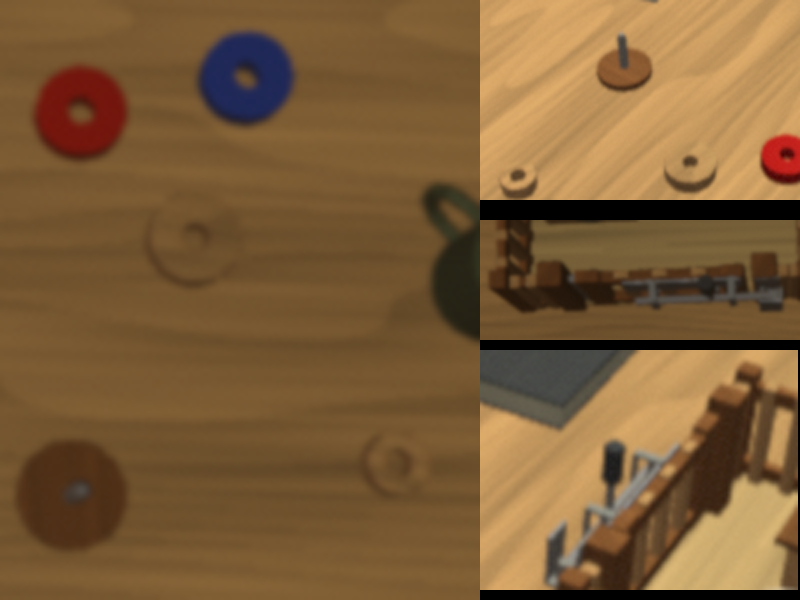

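Run:
```python
from h import *
def P(n,a,b): x,e=tri(np.array(a),np.array(b)); print(n,x.round(4),e.round(1)); return x
P("wide",(294.6,330.2),(398.4,223.9)); P("narrow",(208.2,337.2),(448.9,280.4)); P("posttop",(260.7,268.5),(369.6,286.6)); P("foot",(261.7,283.2),(367.6,288.4)); P("knob",(374.7,211.5),(273.2,203.2))
# fit circles by color in top view: base
im=viewer.snapshot("top"); hsv=cv2.cvtColor(im,cv2.COLOR_RGB2HSV)
print("basehsv",hsv[295,362],"table",hsv[300,420])
sub=im[270:310,350:390].astype(int); m=((sub[...,0]<100)).astype(np.uint8)
nc,l,s,c=cv2.connectedComponentsWithStats(m); i=1+np.argmax(s[1:,4]); print(s[i],c[i]+[350,270],plane("top",c[i]+[350,270],.008))
# overlay to find pen yaw: edges enlarged
t=np.zeros((600,800,3),np.uint8)
t[:300,:]=snap("top","",(160,165,170,60),800/170)[:300,:800] if 0 else cv2.resize(im[160:222,160:325,::-1],(800,300),interpolation=cv2.INTER_CUBIC)
sc=viewer.snapshot("scene")
t[300:]=cv2.resize(sc[180:300,345:505,::-1],(400,300),interpolation=cv2.INTER_CUBIC).repeat(1,1) if 0 else 0
t[300:600,:400]=cv2.resize(sc[180:300,345:505,::-1],(400,300),interpolation=cv2.INTER_CUBIC)
t[300:600,400:]=cv2.resize(sc[195:255,345:425,::-1],(400,300),interpolation=cv2.INTER_CUBIC)
cv2.imwrite("pics/c2.png",cv2.convertScaleAbs(t,alpha=1.5))
```

```text
wide [ 0.6027 -0.1919  0.0209] [ 0.2 -0.   0.2  0.2]
narrow [ 0.461  -0.3196  0.0203] [0.5 0.  0.4 0.4]
posttop [ 0.4374 -0.1147  0.0623] [ 0.4 -0.   0.3  0.3]
foot [ 0.4364 -0.1156  0.012 ] [ 0.3 -0.   0.2  0.2]
knob [0.6111 0.1168 0.1753] [-1.2  0.3 -0.6 -0.9]
basehsv [ 13 179  80] table [ 16 152 119]
[  4   5  28  28 631] [367.44215531 288.39936609] [ 0.43715452 -0.11516817  0.008     ]
```

View pics/c2.png

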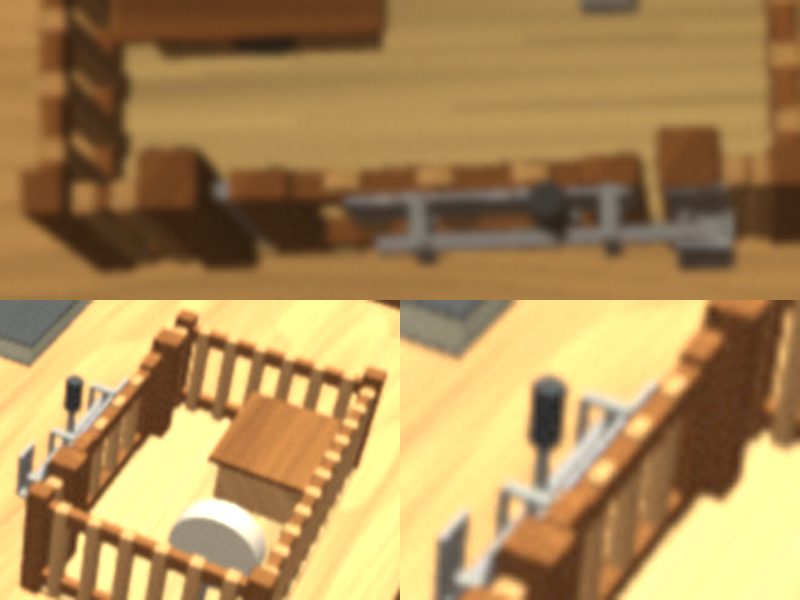

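Run:
```python
from h import *
x,e=tri(np.array((374.3,211.8)),np.array((272.5,200.6))); print("knob",x.round(4),e.round(1))
k=lambda U,V:(160+(U+.5)*165/800-.5,160+(V+.5)*62/300-.5)
print(plane("top",k(547,197),.176))
a,b=plane("top",k(167,180),.135),plane("top",k(687,157),.135); d=a-b; print(a,b,np.hypot(*d[:2]),"yaw",np.degrees(np.arctan2(-d[0],d[1])))
a,b=plane("top",k(378,244),.10),plane("top",k(730,232),.10); d=a-b; print(a,b,"yaw",np.degrees(np.arctan2(-d[0],d[1])))
a,b=plane("top",k(45,190),.13),plane("top",k(800,190),.13); d=a-b; print("yaw",np.degrees(np.arctan2(-d[0],d[1])))
q=bot.get_state()["tcp_rot"]; print(R.from_quat(q).as_matrix().round(3))
```

```text
knob [0.6141 0.1166 0.1767] [ 0.3 -0.1  0.1  0.2]
[0.61541723 0.11722451 0.176     ]
[0.62911087 0.30287026 0.135     ] [0.64783615 0.0554314  0.135     ] 0.24814637544009113 yaw 4.327689938592639
[0.6089635  0.20713335 0.1       ] [0.62011618 0.03434698 0.1       ] yaw 3.693093557021242
yaw 1.6964022299788295
[[ 0.92   0.392 -0.   ]
 [ 0.392 -0.92   0.   ]
 [ 0.    -0.    -1.   ]]
```

ring_wide is the wood ring at top (398,224), between red and blue, so the crop confirms it. Positions: wide (0.603,-0.192), narrow (0.461,-0.320), post (0.437,-0.115), knob (0.6145,0.117,0.176), with pen yaw about 4°. I'm moving to above the wide ring.

Call:
arm_command:
  plan:
    - [[48,-23.6,8],[0,0,0]]
    - [[48,-23.6,8],[0,0,0]]
    - [[48,-23.6,8],[0,0,0]]
    - [[48,-23.6,8],[0,0,0]]
    - [[48,-23.6,8],[0,0,0]]
    - [[48,-23.6,8],[0,0,0]]
    - [[48,-23.6,8],[0,0,0]]
    - [[48,-23.6,8],[0,0,0]]
    - [[48,-23.6,8],[0,0,0]]
    - [[48,-23.6,17],[0,0,0]]
    - [[48,-23.6,17],[0,0,0]]
    - [[48,-23.6,17],[0,0,0]]
  fingers: 1

```text
t: 1.9
eef_pos: [0.6021, -0.1921, 0.0728]
tcp_rot: [0.98, 0.2, -0.003, -0.001]
contact_force: [-0.0, -0.2, -0.5]
gripper_width: 1.002
gripper_force: 0.0
```

Call:
arm_command:
  plan:
    - [[0,0,4],[0,0,0]]
    - [[0,0,5.7],[0,0,0]]
    - [[0,0,5.7],[0,0,0]]

```text
t: 2.28
eef_pos: [0.6036, -0.1927, 0.0183]
tcp_rot: [0.98, 0.2, -0.0, -0.0]
contact_force: [0.9, -1.0, -0.1]
gripper_width: 0.999
gripper_force: 0.0
```

Call:
arm_command:
  plan:
    - [[0,0,0],[0,0,0]]
    - [[0,0,0],[0,0,0]]
    - [[0,0,0],[0,0,0]]
    - [[0,0,0],[0,0,0]]
    - [[0,0,0],[0,0,0]]
    - [[0,0,0],[0,0,0]]
  fingers: 0

```text
t: 3.02
eef_pos: [0.6053, -0.1931, 0.0211]
tcp_rot: [0.98, 0.2, 0.002, 0.001]
contact_force: [-1.3, 0.2, 5.7]
gripper_width: 0.67
gripper_force: 62.4
```

Call:
arm_command:
  plan:
    - [[0,0,-3],[0,0,0]]
    - [[0,0,-8],[0,0,0]]
    - [[-6,-6.5,-9],[0,0,0]]
    - [[-12.3,-13.7,-9],[0,0,0]]
    - [[-12.3,-13.7,-9],[0,0,0]]
    - [[-12.3,-13.7,-9],[0,0,0]]
    - [[-12.3,-13.7,-9],[0,0,0]]

```text
t: 3.9
eef_pos: [0.4387, -0.1152, 0.1095]
tcp_rot: [0.98, 0.2, 0.002, 0.001]
contact_force: [0.2, 0.7, -0.0]
gripper_width: 0.673
gripper_force: 64.0
```

Run:
```python
from h import *
t=np.zeros((400,800,3),np.uint8)
t[:,:400]=snap("top","",(330,240,80,80),5); t[:,400:]=snap("scene","",(220,210,80,80),5)
cv2.imwrite("pics/c3.png",t); s=bot.get_state(); print(s["eef_pos"],s["contact_force"])
```

```text
[ 0.43945744 -0.11565145  0.10911465] [ 0.19932805 -0.63800909 -0.53965101]
```

View pics/c3.png

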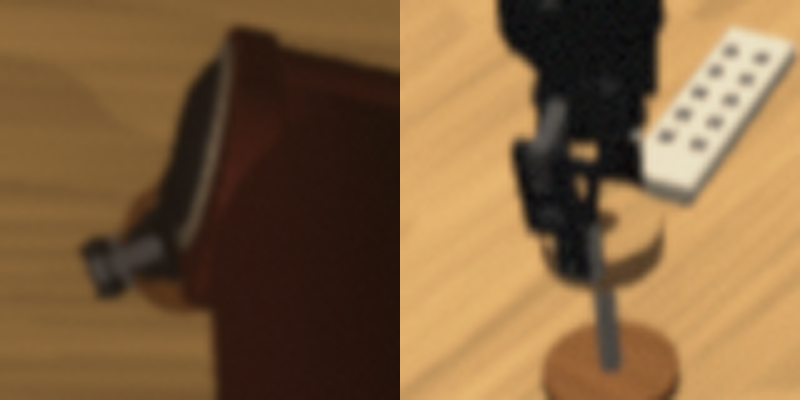

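Run:
```python
from h import *
for z in(.012,.067,.088,.108): 
  p=proj("scene",[[.437,-.115,z],[.447,-.115,z],[.437,-.105,z]]); print(z,((p-[220,210]+.5)*5+[400,0]).round(0).tolist())
a=np.linspace(0,6.28,60)
for z in(.088,.108):
  p=(proj("scene",np.c_[.437+.03*np.cos(a),-.115+.03*np.sin(a),0*a+z])-[220,210]+.5)*5+[400,0]; print(p.min(0).round(),p.max(0).round())
```

```text
0.012 [[614.0, 368.0], [629.0, 376.0], [627.0, 357.0]]
0.067 [[607.0, 288.0], [622.0, 296.0], [620.0, 277.0]]
0.088 [[604.0, 256.0], [619.0, 264.0], [617.0, 245.0]]
0.108 [[601.0, 225.0], [616.0, 233.0], [614.0, 214.0]]
[541. 216.] [665. 298.]
[538. 185.] [663. 266.]
```

Ring and post line up in the scene view to within about 2 mm (ring centre x≈603 in the crop, base ≈611). I'm lowering it with a small correction.

Call:
arm_command:
  plan:
    - [[-0.1,0,1],[0,0,0]]
    - [[-0.1,0,2],[0,0,0]]
    - [[-0.1,0,3],[0,0,0]]
    - [[-0.1,0,4],[0,0,0]]
    - [[-0.1,0,4],[0,0,0]]

```text
t: 4.62
eef_pos: [0.4361, -0.1154, 0.0675]
tcp_rot: [0.98, 0.2, -0.0, -0.0]
contact_force: [0.6, -1.1, -0.2]
gripper_width: 0.67
gripper_force: 64.0
```

Call:
arm_command:
  plan:
    - [[0,0,1],[0,0,0]]
    - [[0,0,2],[0,0,0]]
    - [[0,0,3],[0,0,0]]
    - [[0,0,3.3],[0,0,0]]
    - [[0,0,3.5],[0,0,0]]
    - [[0,0,3.5],[0,0,0]]

```text
t: 5.38
eef_pos: [0.4362, -0.1153, 0.0333]
tcp_rot: [0.98, 0.2, 0.0, 0.0]
contact_force: [0.7, -1.4, -1.1]
gripper_width: 0.671
gripper_force: 64.0
```

Call:
arm_command:
  plan:
    - [[0,0,0.2],[0,0,0]]
    - [[0,0,0.2],[0,0,0]]

```text
t: 5.62
eef_pos: [0.4362, -0.1153, 0.0329]
tcp_rot: [0.98, 0.2, 0.001, 0.0]
contact_force: [-1.0, -0.3, 14.2]
gripper_width: 0.666
gripper_force: 65.5
```

Call:
arm_command:
  plan:
    - [[0,0,0],[0,0,0]]
    - [[0,0,0],[0,0,0]]
    - [[0,0,0],[0,0,0]]
    - [[0,0,0],[0,0,0]]
    - [[0,0,-4],[0,0,0]]
    - [[0,0,-9],[0,0,0]]
    - [[0,0,-9],[0,0,0]]
  fingers: 1

```text
t: 6.5
eef_pos: [0.4383, -0.1158, 0.1242]
tcp_rot: [0.98, 0.2, 0.004, 0.002]
contact_force: [-1.0, 0.3, -1.0]
gripper_width: 1.002
gripper_force: 0.0
```

Call:
arm_command:
  plan:
    - [[-2,6,0],[0,0,0]]
    - [[-4,12,0],[0,0,0]]
    - [[-5.8,18,0],[0,0,0]]
    - [[-5.8,19.7,2],[0,0,0]]
    - [[-5.8,19.7,6],[0,0,0]]
    - [[-5.8,19.7,6],[0,0,0]]
    - [[-5.8,19.7,6],[0,0,0]]

```text
t: 7.38
eef_pos: [0.4601, -0.3188, 0.0615]
tcp_rot: [0.98, 0.2, 0.0, -0.0]
contact_force: [0.4, 0.5, 0.2]
gripper_width: 0.997
gripper_force: 0.0
```

Run:
```python
from h import *
t=np.zeros((400,800,3),np.uint8)
t[:,:400]=snap("scene","",(170,270,80,80),5); t[:,400:]=snap("scene","",(220,230,80,80),5)
cv2.imwrite("pics/c4.png",t); s=bot.get_state(); print(s["eef_pos"])
for P in([.461,-.32,.02],[.461,-.32,0]): print((proj("scene",[P])-[170,270]+.5)*5)
```

```text
[ 0.46085174 -0.31922906  0.06259128]
[[195.65002512 339.60148094]]
[[201.95960851 368.44224485]]
```

View pics/c4.png

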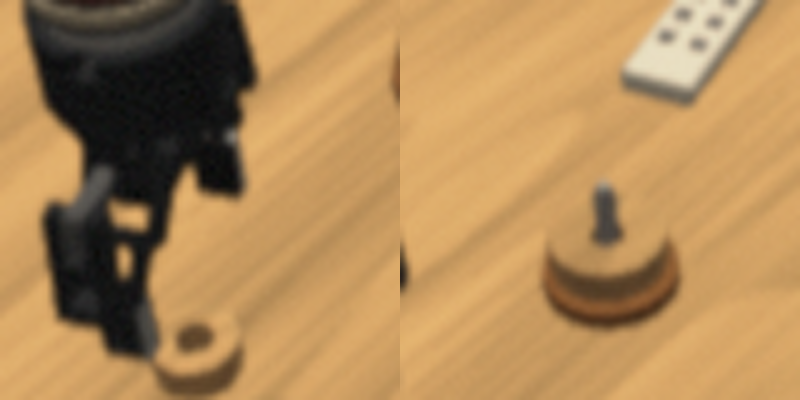

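The wide ring sits home on the base, and the narrow ring (hole at crop (195,338)) matches the prediction. I'm descending and gripping it.

Call:
arm_command:
  plan:
    - [[0,0,3],[0,0,0]]
    - [[0,0,4.3],[0,0,0]]
    - [[0,0,4.3],[0,0,0]]

```text
t: 7.85
eef_pos: [0.4598, -0.3188, 0.0182]
tcp_rot: [0.98, 0.2, -0.0, -0.0]
contact_force: [-0.9, 0.6, -0.1]
gripper_width: 1.001
gripper_force: 0.0
```

Call:
arm_command:
  plan:
    - [[0,0,0],[0,0,0]]
    - [[0,0,0],[0,0,0]]
    - [[0,0,0],[0,0,0]]
    - [[0,0,0],[0,0,0]]
    - [[0,0,0],[0,0,0]]
    - [[0,0,0],[0,0,0]]
    - [[0,0,0],[0,0,0]]
  fingers: 0

```text
t: 8.72
eef_pos: [0.4605, -0.3196, 0.0196]
tcp_rot: [0.98, 0.2, 0.001, 0.001]
contact_force: [-0.3, 0.3, 4.9]
gripper_width: 0.439
gripper_force: 59.4
```

Call:
arm_command:
  plan:
    - [[0,0,-3],[0,0,0]]
    - [[0,0,-9],[0,0,0]]
    - [[2,-6,-10],[0,0,0]]
    - [[4,-12,-10],[0,0,0]]
    - [[5.8,-18,-10],[0,0,0]]
    - [[5.8,-19.7,-10],[0,0,0]]
    - [[5.8,-19.7,-10],[0,0,0]]
    - [[5.8,-19.7,-10],[0,0,0]]
    - [[5.8,-19.7,-10],[0,0,0]]

```text
t: 9.85
eef_pos: [0.4364, -0.1174, 0.1183]
tcp_rot: [0.98, 0.198, 0.0, 0.001]
contact_force: [0.5, -0.0, -0.6]
gripper_width: 0.439
gripper_force: 60.3
```

Run:
```python
from h import *
t=np.zeros((600,600,3),np.uint8)
t=snap("scene","",(220,205,80,80),7)
cv2.imwrite("pics/c5.png",t); s=bot.get_state(); print(s["eef_pos"])
z=s["eef_pos"][2]-.0188; a=np.linspace(0,6.28,60)
for r,h in((.02,z),(.02,z+.02),(.03,.032)):
  p=(proj("scene",np.c_[.437+r*np.cos(a),-.115+r*np.sin(a),0*a+h])-[220,205]+.5)*7; print(p.min(0).round(),p.max(0).round())
```

```text
[ 0.43634749 -0.11707766  0.11829441]
[224. 331.] [341. 407.]
[219. 287.] [337. 362.]
[212. 454.] [380. 569.]
```

View pics/c5.png

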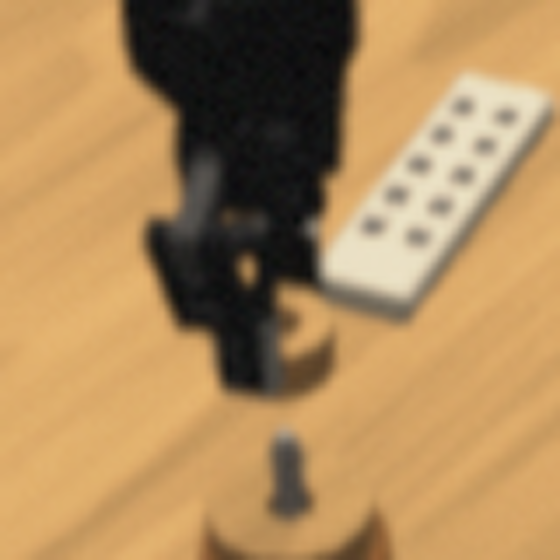

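Call:
arm_command:
  plan:
    - [[0,-0.1,1],[0,0,0]]
    - [[0,-0.1,2],[0,0,0]]
    - [[0,-0.1,3],[0,0,0]]
    - [[0,-0.1,4],[0,0,0]]
    - [[0,-0.1,4.5],[0,0,0]]
    - [[0,-0.1,4.5],[0,0,0]]

```text
t: 10.65
eef_pos: [0.4355, -0.1149, 0.0729]
tcp_rot: [0.98, 0.2, -0.0, 0.0]
contact_force: [0.6, -2.1, -2.1]
gripper_width: 0.444
gripper_force: 60.2
```

Call:
arm_command:
  plan:
    - [[0,0,1],[0,0,0]]
    - [[0,0,1.8],[0,0,0]]
    - [[0,0,2.1],[0,0,0]]
    - [[0,0,2.3],[0,0,0]]
    - [[0,0,2.3],[0,0,0]]

```text
t: 11.28
eef_pos: [0.4357, -0.115, 0.0515]
tcp_rot: [0.98, 0.2, 0.0, 0.001]
contact_force: [-2.0, -4.0, 12.8]
gripper_width: 0.441
gripper_force: 61.6
```

Call:
arm_command:
  plan:
    - [[0,0,0],[0,0,0]]
    - [[0,0,0],[0,0,0]]
    - [[0,0,0],[0,0,0]]
    - [[0,0,0],[0,0,0]]
    - [[0,0,0],[0,0,0]]
    - [[0,0,-6],[0,0,0]]
    - [[0,0,-12],[0,0,0]]
    - [[0,0,-18],[0,0,0]]
    - [[0,0,-18],[0,0,0]]
    - [[0,0,-18],[0,0,0]]
  fingers: 1

```text
t: 12.52
eef_pos: [0.435, -0.1142, 0.23]
tcp_rot: [0.98, 0.2, -0.0, -0.0]
contact_force: [-0.0, -0.5, -0.3]
gripper_width: 1.002
gripper_force: 0.0
```

Run:
```python
from h import *
t=snap("scene","",(220,205,100,100),6)
cv2.imwrite("pics/c6.png",t); s=bot.get_state(); print(s["eef_pos"],s["joints"].round(2))
q=s["tcp_rot"]; print(tool(np.array([.6145,.117,.205])-s["eef_pos"]))
# yaw turn about tool z to bring tool y to -(pen y) (yaw 4.2deg)
y=R.from_quat(q).apply([0,1,0]); print(np.degrees(np.arctan2(y[1],y[0])))
```

```text
[ 0.43459089 -0.1140677   0.22927487] [ 0.22  0.33 -0.02  1.99  0.01  0.82 -0.97]
[ 25.62 -14.2    2.39]
-66.91861928856883
```

View pics/c6.png

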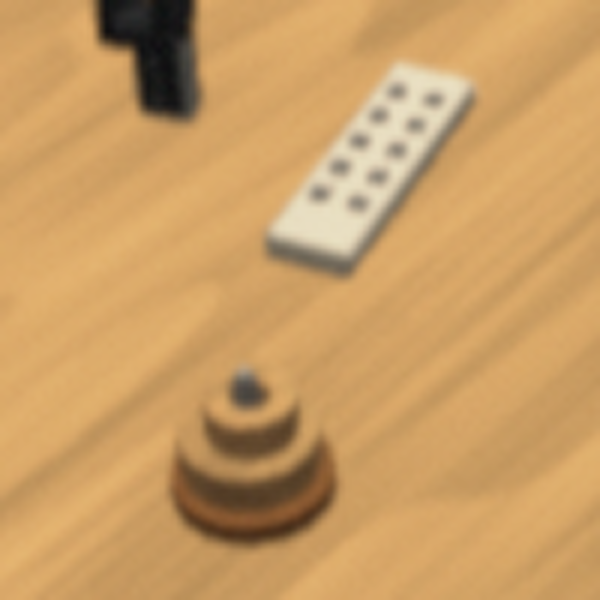

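Both rings are fully down, stacked at crop (248,440). I'm moving above the knob and turning the jaws to line up with the gate.

Call:
arm_command:
  plan:
    - [[5.1,-2.8,0],[0,0,0.08]]
    - [[10.2,-5.7,0],[0,0,0.16]]
    - [[15.4,-8.5,0],[0,0,0.24]]
    - [[20.5,-11.4,0],[0,0,0.33]]
    - [[25.6,-14.2,0],[0,0,0.33]]
    - [[25.6,-14.2,1.5],[0,0,0.33]]
    - [[25.6,-14.2,1.5],[0,0,0.33]]
    - [[25.6,-14.2,1.5],[0,0,0.33]]

```text
t: 13.58
eef_pos: [0.6148, 0.1145, 0.2146]
tcp_rot: [0.999, 0.035, -0.001, 0.001]
contact_force: [-0.0, 0.3, 0.4]
gripper_width: 0.999
gripper_force: 0.0
```

Run:
```python
from h import *
t=snap("scene","",(330,150,100,100),6)
cv2.imwrite("pics/c7.png",t); s=bot.get_state(); p=s["eef_pos"]; print(p,s["joints"].round(2),s["tcp_rot"])
for P in([.6145,.117,.176],p,p+[0,0,-.014]): print((proj("scene",[P])-[330,150]+.5)*6)
```

```text
[0.61517024 0.11470126 0.21530763] [-0.24  0.6   0.03  1.54 -0.02  1.   -1.7 ] [ 9.99384847e-01  3.50649689e-02 -3.53724339e-04  5.01107865e-04]
[[271.55566982 374.78100765]]
[[278.23509113 298.11670384]]
[[275.30393922 326.95347226]]
```

View pics/c7.png

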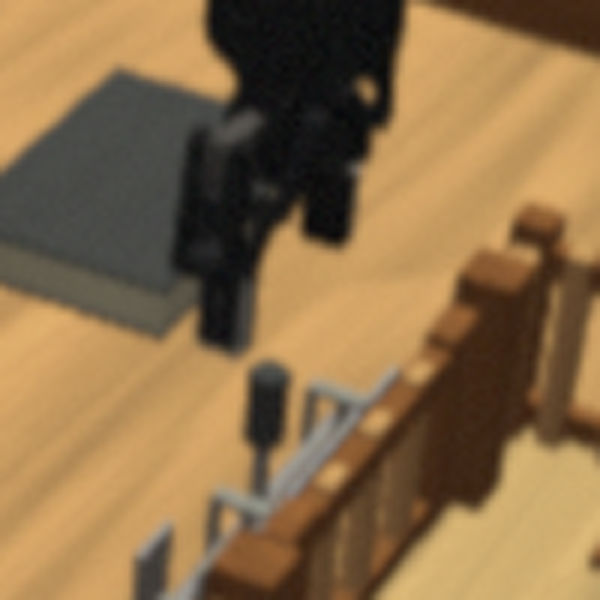

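The open jaws straddle the knob (knob top at crop (268,372)). I'm descending and gripping.

Call:
arm_command:
  plan:
    - [[0,-0.2,2],[0,0,0]]
    - [[0,-0.2,4],[0,0,0]]
    - [[0,-0.2,5.7],[0,0,0]]
    - [[0,-0.2,5.7],[0,0,0]]

```text
t: 14.12
eef_pos: [0.6145, 0.1178, 0.1573]
tcp_rot: [0.999, 0.036, -0.001, 0.0]
contact_force: [0.1, 0.1, 1.1]
gripper_width: 0.999
gripper_force: 0.0
```

Call:
arm_command:
  plan:
    - [[0,0,0],[0,0,0]]
    - [[0,0,0],[0,0,0]]
    - [[0,0,0],[0,0,0]]
    - [[0,0,0],[0,0,0]]
    - [[0,0,0],[0,0,0]]
    - [[0,0,0],[0,0,0]]
    - [[0,0,0],[0,0,0]]
    - [[0,0,0],[0,0,0]]
    - [[0,0,0],[0,0,0]]
  fingers: 0

```text
t: 15.25
eef_pos: [0.6157, 0.1184, 0.1589]
tcp_rot: [0.999, 0.036, 0.0, 0.0]
contact_force: [-0.4, -1.9, 5.4]
gripper_width: 0.191
gripper_force: 58.5
```

Call:
arm_command:
  plan:
    - [[0,0,-0.5],[0,0,0]]
    - [[0,0,-1.1],[0,0,0]]
    - [[0,0,-1.1],[0,0,0]]
    - [[0,0,-1.1],[0,0,0]]

```text
t: 15.75
eef_pos: [0.6155, 0.1185, 0.1691]
tcp_rot: [0.999, 0.036, 0.0, 0.0]
contact_force: [1.8, -0.3, -1.3]
gripper_width: 0.19
gripper_force: 58.5
```

Call:
arm_command:
  plan:
    - [[0,-0.8,0],[0,0,0]]
    - [[0,-1.6,0],[0,0,0]]
    - [[0,-2.4,0],[0,0,0]]
    - [[0,-3.1,0],[0,0,0]]
    - [[0,-3.7,0],[0,0,0]]
    - [[0,-3.7,0],[0,0,0]]
    - [[0,-3.7,0],[0,0,0]]

```text
t: 16.62
eef_pos: [0.6127, 0.1562, 0.1694]
tcp_rot: [0.999, 0.037, 0.0, -0.0]
contact_force: [1.6, -0.4, -2.8]
gripper_width: 0.191
gripper_force: 58.9
```

Call:
arm_command:
  plan:
    - [[-0.6,-0.15,0],[0,0,0.05]]
    - [[-1.24,-0.32,0],[0,0,0.1]]
    - [[-1.85,-0.54,0],[0,0,0.15]]
    - [[-2.43,-0.77,0],[0,0,0.2]]
    - [[-3.0,-1.04,0],[0,0,0.25]]
    - [[-3.57,-1.33,0],[0,0,0.3]]
    - [[-4.1,-1.65,0],[0,0,0.35]]
    - [[-4.65,-2.0,0],[0,0,0.4]]
    - [[-4.65,-2.0,0],[0,0,0.4]]
    - [[-4.65,-2.0,0],[0,0,0.4]]

```text
t: 17.88
eef_pos: [0.5661, 0.1725, 0.1699]
tcp_rot: [0.987, -0.163, 0.001, -0.001]
contact_force: [4.6, 0.3, -1.1]
gripper_width: 0.192
gripper_force: 58.9
```

Run:
```python
from h import *
t=np.zeros((560,800,3),np.uint8)
t[:500,:500]=snap("scene","",(330,160,100,100),5); t[:300,500:]=snap("top","",(190,160,150,150),2)
t[300:552,500:]=snap("scene","",(180,230,100,84),3)
cv2.imwrite("pics/c8.png",t); s=bot.get_state(); print(s["eef_pos"],s["contact_force"],s["moment"],s["gripper_width"])
# predicted gate edge at angles for hinge estimate
for th in(0,.3,.4,.5):
  a=np.radians(4.2)-th; h=np.array([.6285,.281]); e=h-.202*np.array([-np.sin(a),np.cos(a)])
  print(th,((proj("scene",[[*e,.128]])-[330,160]+.5)*5).round(),((proj("top",[[*e,.128]])-[190,160]+.5)*2+[500,0]).round())
```

```text
[0.56583629 0.1722163  0.16963933] [ 5.53459698  0.53222054 -2.25099311] [-0.02688523 -0.99321708 -0.13140671] 0.19062295531259538
0 [[230. 398.]] [[703.  70.]]
0.3 [[131. 349.]] [[697. 120.]]
0.4 [[105. 330.]] [[692. 137.]]
0.5 [[ 82. 310.]] [[685. 152.]]
```

View pics/c8.png

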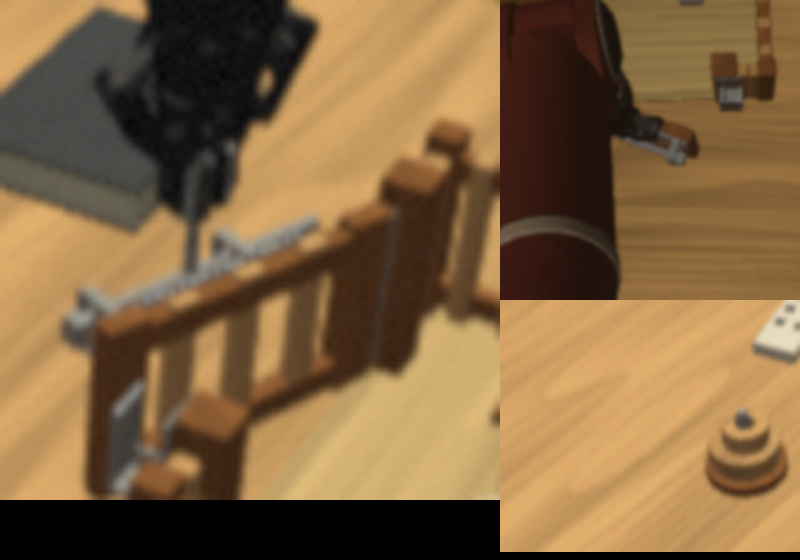

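The gate stands about 80 mm ajar: its free edge is at top crop (693,140), against a predicted (692,137) at 0.4 rad. The knob is still gripped, the rings are stacked and the bystanders are undisturbed.

```bash
python3 -c "
from plant import bot
print(bot.close_job())"
```

```text
the job is handed in; nothing more can be done
None
```

I handed the job in at about 18 s: both rings are down on the post (wide first, narrow on top), the bolt is lifted and drawn clear, and the knob is still gripped with the gate about 8 cm ajar.

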